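Park the colour-sensor slide on its white tile and clear the bed

TASK

Park the scanning slide and clear its bed: first raise the crimson sensor head with its lift lever, then loosen the clamp knob, slide the carriage until the sensor stands centred over the white tile, tighten the clamp again and only then lower the head with the lever. Carry every offcut lying on the bed into the black waste bin, at whatever point suits you; never slide the carriage with the head down, and leave the ivory bearing block and all other parts where they are.

Things in the scene. Friction and masses are not known exactly. Their poses are not given: they have to be found in the camera images.
- rig: the scanning slide, fixed on the bench. Grey bed plate 280 (x) x 440 (y) x 15 mm; origin under the plate's centre, x across the bed away from the robot, y along the rail. On the bed, along y at x = +100 mm, an aluminium rail 40 mm wide, its top 50 mm above the bench; a grey carriage rides on it
- carriage (a joint): slide of the grey carriage along the rig's +y, m, -0.125 to 0.125. The carriage block measures 100 (x) x 140 (y) mm, x +42 to +142 mm of the rig, its top 85 mm above the bench; it slides with about 3 N when freed and is held fast while the clamp is tight
- clamp (a joint): clamp knob on top of the carriage, upright axis. 0 = loose (free), 1.4 rad = fully tightened (end stop); grows clockwise seen from above; the shoe bites the rail from about 1.0 rad on; takes about 0.2 N m
- clamp_grip (a point): point on the clamp knob's axis to grip. The knob has an orange bar grip 56 mm long, 16 mm thick and 30 mm high, with a white line on one half; its top is 8 mm above this point, its foot 22 mm below it, the carriage's top 36 mm below it. The point's x axis runs along the bar and turns with it (bar along the rig's x when loose)
- lever (a joint): lift lever of the sensor head, swings about an axis along the rig's y: 0 = leaning toward the robot (rig -x), head down; 1.2 rad = leaning away (rig +x), head up 35 mm. Stays where it is left; about 2 N at the ball
- lever_tip (a point): centre of the red ball, 20 mm across, at the end of the lift lever; the lever is a 10 mm rod, ball centre 60 mm from the pivot
- lever_pivot (a point): pivot of the lift lever between two steel cheeks on the carriage (cheek tops 110 mm above the bench), itself 100 mm above the bench, 80 mm along the rig's +y from the clamp knob; at lever value 0.6 the rod stands upright over it
- sensor (a point): centre of the underside of the crimson colour sensor head (30 x 38 x 45 mm), which hangs in front of the carriage and over the bed; head down: 23 mm above the bench, head up: 58 mm
- tile_white: white reference tile in a black frame, 56 x 56 x 4 mm, fixed on the bed; origin under its centre, y along the rail. At one end of the bed, in line with the sensor
- tile_green: green reference tile, same size and frame, fixed on the bed at the other end
- bin: black waste bin, fixed, 180 (x) x 150 (y) x 110 mm high, walls and floor 5 mm, open on top; origin under its centre
- tray: blue parts tray, fixed, 180 x 150 x 45 mm high, open on top, with two parts in it; not for waste; origin under its centre
- bearing_block: ivory nylon bearing block with a dark bore, 60 x 38 x 46 mm high, 120 g, standing on the bed between the offcuts; a good part, to be left there; origin under its centre
- wheel_hub: silver aluminium wheel hub, 64 mm disc, 30 mm high, in the tray; leave; origin under its centre
- lever_switch: blue steel lever switch, 60 x 30 x 52 mm, in the tray; leave; origin under its centre
- battery: black battery pack with yellow top, 75 x 130 x 60 mm, behind the rig; leave
- drive_wheel: black rubber drive wheel lying flat, 90 mm across, 35 mm high, behind the rig; leave
- offcut_pine_a: offcut of pale pine batten, 70 (x) x 28 (y) x 28 (z) mm, under 130 g; lies on the bed, top 43 mm above the bench, when present (None if absent); origin at the centre of its underside, 14 mm from its middle along its z
- offcut_pine_b: offcut of darker wood batten, 70 (x) x 28 (y) x 28 (z) mm, under 130 g; lies on the bed, top 43 mm above the bench, when present (None if absent); origin at the centre of its underside, 14 mm from its middle along its z
- offcut_profile: offcut of aluminium profile with slots, 70 (x) x 28 (y) x 28 (z) mm, under 130 g; lies on the bed, top 43 mm above the bench, when present (None if absent); origin at the centre of its underside, 14 mm from its middle along its z
- offcut_print: offcut of yellow printed plastic with orange bands, 70 (x) x 28 (y) x 28 (z) mm, under 130 g; lies on the bed, top 43 mm above the bench, when present (None if absent); origin at the centre of its underside, 14 mm from its middle along its z
- offcut_acrylic: offcut of green acrylic, 70 (x) x 28 (y) x 28 (z) mm, under 130 g; lies on the bed, top 43 mm above the bench, when present (None if absent); origin at the centre of its underside, 14 mm from its middle along its z
Mind the look-alikes: they are no part of the job. Of the things that look like the offcut_profile, the smallest one is meant.

How it is judged:
On the way, in this order (a step that is already met when the one before it is completed fails the run):
1. the sensor head is raised (lever at 0.95 rad or more) while the clamp is still tight (value of joint lever above 0.95 rad and value of joint clamp above 1.1 rad), for 0.2 s.
2. the clamp is loosened (0.4 rad or less) with the head up (value of joint lever above 0.95 rad and value of joint clamp below 0.4 rad), for 0.2 s.
3. the clamp is tight again (1.15 rad or more) with the sensor within 12 mm of the white tile's centre along the rail, head still up (y of sensor in the frame of tile_white between -0.012 and 0.012 m and value of joint clamp above 1.15 rad and value of joint lever above 0.95 rad), for 0.2 s.
4. the head is lowered (lever at 0.25 rad or less) with the clamp tight and the sensor still over the white tile (y of sensor in the frame of tile_white between -0.012 and 0.012 m and value of joint clamp above 1.15 rad and value of joint lever below 0.25 rad), for 0.2 s.
At the end, for the whole second after the job is handed in: Sensor within 12 mm of the white tile's centre along the rail, clamp at 1.15 rad or more, lever at 0.25 rad or less, every offcut at rest in the bin below its rim, the bearing block upright and it, hub, switch, battery and drive wheel within 40 mm of their starts (all of step 4 and x of offcut_pine_a in the frame of bin between -0.085 and 0.085 m and y of offcut_pine_a in the frame of bin between -0.07 and 0.07 m and z of each of offcut_pine_a, offcut_pine_b, offcut_profile, offcut_print, offcut_acrylic in the frame of bin below 0.105 m and linear speed of each of offcut_pine_a, offcut_pine_b, offcut_profile, offcut_print, offcut_acrylic below 0.03 m/s and x of offcut_pine_b in the frame of bin between -0.085 and 0.085 m and y of offcut_pine_b in the frame of bin between -0.07 and 0.07 m and x of offcut_profile in the frame of bin between -0.085 and 0.085 m and y of offcut_profile in the frame of bin between -0.07 and 0.07 m and x of offcut_print in the frame of bin between -0.085 and 0.085 m and y of offcut_print in the frame of bin between -0.07 and 0.07 m and x of offcut_acrylic in the frame of bin between -0.085 and 0.085 m and y of offcut_acrylic in the frame of bin between -0.07 and 0.07 m and distance of each of bearing_block, wheel_hub, lever_switch, battery, drive_wheel from where it was at the start of the episode below 0.04 m and angle between bearing_block's own z axis and vertical below 0.3 rad); the robot touches nothing.
It fails at once if the carriage is slid with the sensor head down (value of joint lever below 0.7 rad and (velocity of joint carriage above 0.04 m/s or velocity of joint carriage below -0.04 m/s)).
It fails at once if the bearing block, hub, switch, battery or drive wheel is pushed more than 60 mm away (distance of any of bearing_block, wheel_hub, lever_switch, battery, drive_wheel from where it was at the start of the episode above 0.06 m).
Of offcut_pine_a, offcut_pine_b, offcut_profile, offcut_print, offcut_acrylic only 3 to 5 are there at a start; the rules pass over those that are not, and their reading is None.
At some moment in a run one of offcut_pine_a, offcut_pine_b, offcut_profile, offcut_print, offcut_acrylic may be knocked a few centimetres aside while the robot is not near it.
Once in a run the grip may slacken for a moment while it holds something.
It also fails if it takes over 210 s, if anything falls off the work surface, if the arm or the gripper's body presses on something with over 40 N, if the wrist force passes 120 N, or if a joint passes its speed limit or range.

ROBOT

A 7-joint arm with a two-finger parallel gripper is mounted at the origin on the work surface. World frame = base frame: x ahead of the robot, y to its left, z up, the work surface at z = 0. Lengths are in m, angles in rad, forces in N, time in s.
With the tool pointing down it reaches from about 0.425 to 0.925 m from the base axis. Payload 6.8 kg.
Tool frame: the origin (TCP) lies between the finger pads; the fingertips stand r.tips_ahead ahead of it and the grasp point (between the pads) lies 5 mm behind it (r.tips_ahead is the distance from the TCP to the fingertips, in m); z points along the fingers, y is the line along which they close (so a half turn about z gives the same grasp; the last joint's range is limited). The gripper opens to 85 mm and grips with 20 to 120 N. Pads are 22 mm wide; open, the fingers measure 114 mm over their backs; the gripper's body (76 mm by 85 mm) begins 54 mm behind the grasp point. The pads swing forward as they close: fully open they stand 13 mm farther back than shut.
Start: joints at [1.24, 0.477, 0.022, 1.555, -0.011, 1.109, -0.083], TCP at [0.149, -0.658, 0.245] pointing down, gripper open.
Joint ranges: [-2.96, 2.96], [-0.34, 2.1], [-1.41, 1.46], [0.24, 2.44], [-1.37, 4.51], [0.17, 1.92], [-2.96, 2.96]. Speed limits (rad/s): [2.39, 2.39, 3.14, 3.14, 3.14, 3.14, 3.14].

INTERFACE

Orientations are given as a rotation vector (axis times angle).
In Python, from bench import r gives the robot as it stands.
- The arm moves only by the tool move_arm, never from a script. Its argument "rows" is one flat list of numbers, 4 for each row, row after row: the shift along the tool's x, y, z in cm, then the turn about the tool's z in degrees. In form: [tx, ty, tz, twist, tx, ty, tz, twist, ...]. A call has 1 to 10 rows; each row is the pose to reach, as a shift and turn from the pose commanded when the call began, along the tool's axes at that moment; what a row does not reach only later rows make up. A row lasts 1/8 s, in which the tool goes at most 62.5 mm and 10.7 degrees, less where a joint would pass 70% of its speed; a pose out of reach is approached as far as the arm can. A call with a gripper value outside its range is refused whole. "fingers" is the opening, from 0 (shut) to 1 (fully open), set as the call begins (left out, the last holds). The fingers move at their own pace and stop on an object; "newtons" is the grip in N (left out, the last holds). Time passes only in rows, so rows that repeat a pose let the fingers close. It gives the time, the measured TCP pose, the force, the opening and the grip force at its end, in the units of the state.
- r.get_obs(): the state, without advancing time (a new reading comes with each control period).
- r.grab_frame(name): name is "side" or "top"; returns the picture (480x640x3 uint8, blue, green, red); there is no depth.
- r.camera_params(name): a dict with "fx", "fy", "cx", "cy" (pixels), "world_from_camera" (4x4, takes a point from camera to world coordinates). Camera axes: x right, y down, z forward; pixel columns grow to the right and rows downward; lengths in m; the calibration is good to about 2 mm. A picture is of the moment at which its call begins. camera_params takes no time and is no camera call.
- r.hand_in(): hands the job in; it is judged then, once.
The state is a dict: "clock": time; "joints": joint angles; "qvel": joint speeds; "tau": joint torques, N m; "tcp_pos": TCP position; "orientation": TCP orientation; "contact_force": force on the tool from outside, world axes, zero at the start; "moment": the same for the moment, N m; "grip_width": finger opening in m; "gripper_force": force on a finger pad.
Only numpy, scipy, OpenCV 4.12 (cv2) and the standard library are available. Lean on these libraries where they do the work, as an engineer would, in place of code of your own. Each camera call takes 0.05 s, during which the arm holds its last target. There are 200 camera calls.

## Working session

There is one attempt and no reset: what is moved stays moved. The work goes in short steps, Python scripts to look and compute and a tool call to move; the robot and the scene stay as the last step left them, time stands still between calls to the robot, and variables do not carry over. Pictures are saved under pics/ and viewed, at most 14 in all, crops included, and the job is handed in when it is done.

Besides the shell and the picture viewer there is one more tool, called after "Emit:" as name(argument=value, ...) on one line, values as JSON. move_arm: Moves the arm, as the interface text tells. Its arguments: {"type":"object","properties":{"rows":{"type":"array"},"fingers":{"type":"number"},"newtons":{"type":"number"}},"required":["rows"]}

```bash
mkdir -p pics
cat > h.py <<'E'
import numpy as np, cv2
from scipy.spatial.transform import Rotation as R
from bench import r
def ray(cam,u,v):
    p=r.camera_params(cam); T=np.array(p["world_from_camera"])
    d=T[:3,:3]@np.array([(u-p["cx"])/p["fx"],(v-p["cy"])/p["fy"],1]); return T[:3,3],d
def onz(cam,u,v,z):
    o,d=ray(cam,u,v); return o+d*(z-o[2])/d[2]
def proj(cam,P):
    p=r.camera_params(cam); T=np.linalg.inv(np.array(p["world_from_camera"]))
    c=T[:3,:3]@np.array(P)+T[:3,3]; return c[0]/c[2]*p["fx"]+p["cx"],c[1]/c[2]*p["fy"]+p["cy"]
def delta(P,yaw=None):
    "shift (cm) in tool axes from the current pose to world P"
    o=r.get_obs(); M=R.from_rotvec(o["orientation"]).as_matrix()
    return (M.T@(np.array(P)-o["tcp_pos"])*100).round(2)
def snap(cam,name,box=None,s=1):
    f=r.grab_frame(cam)
    g=f if box is None else f[box[1]:box[3],box[0]:box[2]]
    cv2.imwrite("pics/"+name,cv2.resize(g,None,fx=s,fy=s,interpolation=cv2.INTER_CUBIC)); return f
E
python3 - <<'E'
from h import *
o=r.get_obs();print(o["clock"],o["tcp_pos"],R.from_rotvec(o["orientation"]).as_matrix().round(3),r.tips_ahead,o["grip_width"])
for c in("top","side"):
    f=snap(c,c+"0.png");cv2.imwrite("pics/raw_"+c+".png",f);p=r.camera_params(c);print(p["fx"],np.array(p["world_from_camera"]).round(3))
E
```

```text
0.0 [ 0.14902567 -0.65776473  0.24431333] [[ 0.975  0.221 -0.001]
 [ 0.221 -0.975  0.002]
 [-0.    -0.002 -1.   ]] 0.014 0.08532734274602707
475.5838760821862 [[ 0.02  -0.992  0.123  0.405]
 [-1.    -0.019  0.009  0.01 ]
 [-0.007 -0.123 -0.992  1.19 ]
 [ 0.     0.     0.     1.   ]]
480.6678575398251 [[ 0.925 -0.302  0.229  0.316]
 [-0.378 -0.708  0.596 -0.573]
 [-0.018 -0.639 -0.769  0.843]
 [ 0.     0.     0.     1.   ]]
```

View pics/top0.png

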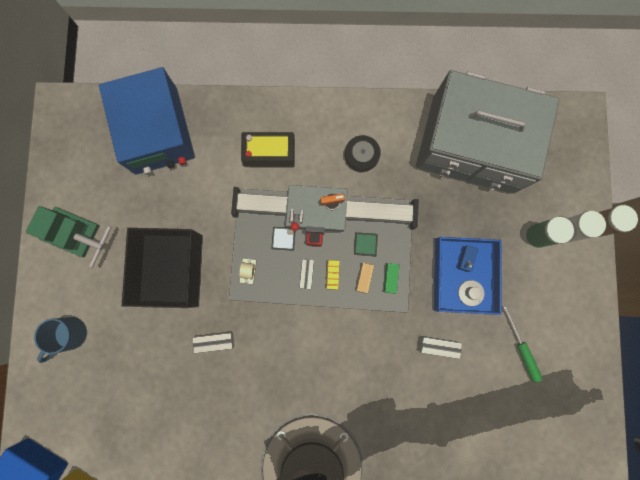

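View pics/side0.png

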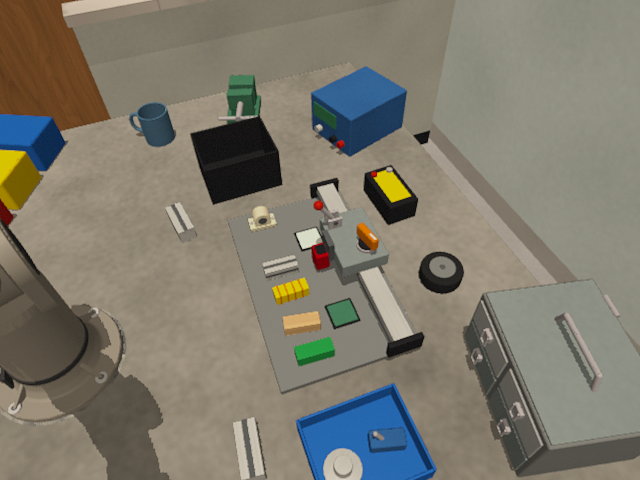

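The top view shows the bed with four offcuts: profile (307,274), print (333,275), pale pine (365,278) and green acrylic (392,278). It also shows the block (247,271), white tile (283,238), sensor (314,238), knob (332,200), ball (295,226) and bin (162,268). There are three profile-like pieces: bed (307,274), bench (213,343) and bench (441,347). The bed one fits, being smallest and on the bed. I'll confirm that in a crop while measuring.

```bash
cat >> h.py <<'E'
def masks(f,cam="top"):
    h=cv2.cvtColor(f,cv2.COLOR_BGR2HSV)
    return h
def rects(f,lo,hi,box,z,minA=25,cam="top"):
    h=cv2.cvtColor(f,cv2.COLOR_BGR2HSV); m=cv2.inRange(h,np.array(lo),np.array(hi))
    k=np.zeros_like(m); k[box[1]:box[3],box[0]:box[2]]=m[box[1]:box[3],box[0]:box[2]]
    k=cv2.morphologyEx(k,cv2.MORPH_CLOSE,np.ones((5,5)))
    out=[]
    for c in cv2.findContours(k,cv2.RETR_EXTERNAL,cv2.CHAIN_APPROX_NONE)[0]:
        if cv2.contourArea(c)<minA: continue
        W=np.array([onz(cam,u,v,z)[:2]*1000 for u,v in c[:,0]],np.float32)
        (x,y),(a,b),t=cv2.minAreaRect(W)
        bx=cv2.boxPoints(((x,y),(a,b),t)); e=max([bx[1]-bx[0],bx[2]-bx[1]],key=np.linalg.norm)
        ang=np.degrees(np.arctan2(e[1],e[0])); ang=(ang+90)%180-90
        M=cv2.moments(c); out.append((np.round([x,y,a,b,ang],1).tolist(),(round(M["m10"]/M["m00"],1),round(M["m01"]/M["m00"],1))))
    return out
E
python3 - <<'E'
from h import *
f=cv2.imread("pics/raw_top.png"); s=cv2.imread("pics/raw_side.png")
bed=(232,190,412,310)
print("green",rects(f,(50,120,60),(75,255,255),(380,250,405,300),.043))
print("yellow",rects(f,(18,120,100),(35,255,255),(322,255,345,295),.043))
print("pine",rects(f,(8,60,120),(20,200,255),(352,255,380,300),.043))
print("profile",rects(f,(0,0,150),(180,60,255),(296,254,318,294),.043))
print("prof-benchL",rects(f,(0,0,170),(180,60,255),(185,325,240,360),.028))
print("prof-benchR",rects(f,(0,0,170),(180,60,255),(415,330,470,365),.028))
print("tileW",rects(f,(0,0,180),(180,60,255),(268,224,298,254),.019))
print("tileG",rects(f,(60,60,30),(90,255,120),(350,230,382,260),.019))
print("block",rects(f,(15,20,150),(35,120,255),(234,250,262,290),.061))
print("knob",rects(f,(5,170,120),(18,255,255),(310,185,350,215),.129))
print("red",rects(f,(0,150,80),(4,255,255),(285,215,330,250),.1495,10))
print("red2",rects(f,(174,150,80),(180,255,255),(285,215,330,250),.1495,10))
print("side red",rects(s,(0,150,80),(4,255,255),(300,190,340,280),.1495,10,"side"))
print("side knob",rects(s,(5,170,120),(18,255,255),(340,210,390,260),.129,10,"side"))
print("bin",rects(f,(0,0,0),(180,120,50),(110,215,210,315),.11))
print("bed corners",[onz("top",u,v,.015).round(4).tolist() for u,v in((230,300),(410,311))])
g=np.hstack([cv2.resize(f[180:320,225:420],None,fx=4,fy=4,interpolation=cv2.INTER_CUBIC)])
cv2.imwrite("pics/crop1.png",g)
E
```

```text
green [([448.5, -181.4, 24.6, 65.7, -4.9], (391.4, 277.8))]
yellow [([453.7, -40.0, 28.6, 69.2, -2.0], (332.6, 274.2))]
pine [([447.6, -117.5, 29.4, 71.8, -12.3], (364.8, 277.5))]
profile [([455.1, 23.0, 27.5, 70.2, -4.3], (306.4, 273.5))]
prof-benchL [([284.8, 246.2, 35.5, 90.2, -82.1], (212.1, 342.7))]
prof-benchR [([284.7, -303.1, 91.0, 35.5, 82.4], (441.6, 347.8))]
tileW [([542.1, 84.3, 45.0, 47.0, -88.9], (282.3, 238.7))]
tileG [([532.3, -121.4, 47.3, 47.0, 0.2], (365.4, 243.7))]
block [([457.8, 164.8, 36.3, 58.2, -5.2], (246.9, 270.5))]
knob [([622.1, -31.8, 13.8, 49.9, -78.4], (327.9, 199.0))]
red [([526.6, 6.8, 32.1, 23.1, 86.7], (313.9, 239.5)), ([554.0, 50.3, 14.2, 14.1, 46.0], (294.5, 226.1))]
red2 []
side red [([503.1, -54.8, 28.2, 7.4, 68.1], (313.5, 247.3)), ([556.2, 51.2, 24.9, 16.0, 67.5], (318.0, 204.9))]
side knob [([618.9, -46.0, 26.0, 67.2, -79.4], (367.1, 236.1))]
bin [([459.4, 349.7, 169.7, 173.8, -0.3], (162.2, 267.8))]
bed corners [[0.387, 0.2093, 0.015], [0.3695, -0.2312, 0.015]]
```

View pics/crop1.png

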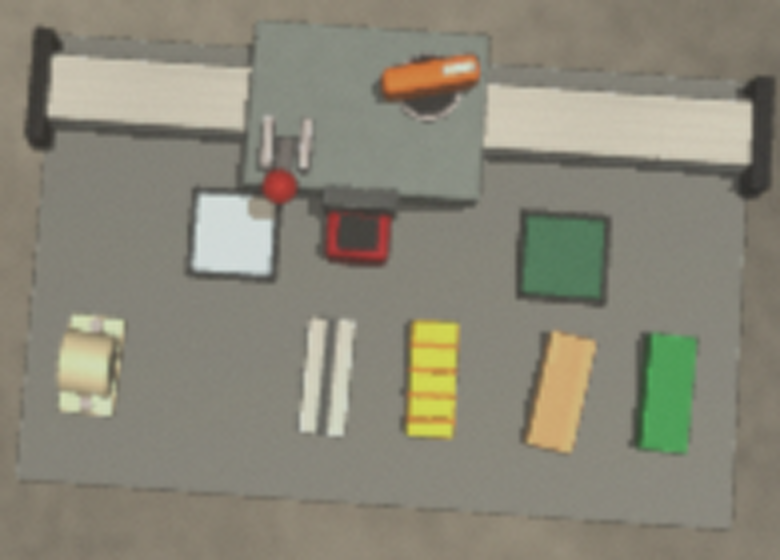

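The crop confirms the bed profile at 70 × 28 mm; both bench ones are 90 × 35 mm. So four offcuts are present (no dark pine). The rig yaw comes from the tile line. Next I'll refine the knob, ball, sensor and bin, and plan the first move.

```bash
cat >> h.py <<'E'
ax=np.array([.9989,-.0476]); ay=np.array([.0476,.9989])
def rel(P,Q): d=np.array(P)[:2]-np.array(Q)[:2]; return (np.array([d@ax,d@ay])*1000).round(1)
def go(P,yaw):
    "tool shift cm and twist deg to reach P, tool-x yaw deg"
    o=r.get_obs(); M=R.from_rotvec(o["orientation"]).as_matrix(); y=np.degrees(np.arctan2(M[1,0],M[0,0]))
    return delta(P).tolist(), round((y-yaw+180)%360-180,1)
E
python3 - <<'E'
from h import *
f=cv2.imread("pics/raw_top.png");s=cv2.imread("pics/raw_side.png")
print("knob top", onz("top",333,199,.129).round(4),"side",onz("side",367,236.5,.119).round(4))
ball=onz("top",294.5,226.1,.1495);print("ball",ball.round(4),"side proj",proj("side",ball))
print("sensor",onz("top",314.5,237,.068).round(4), "side", proj("side",onz("top",314.5,237,.068)))
print("carriage corners",[onz("top",225+u/4,180+v/4,.085).round(4).tolist() for u,v in((258,22),(490,37),(478,202),(246,190))])
h=cv2.cvtColor(f,cv2.COLOR_BGR2HSV)
for (u,v) in ((131,230),(199,231),(124,306),(198,307)): print("bin",onz("top",u,v,.11).round(4))
print(go([.45,-.35,.245],-2.7)); 
p=ball[:2]-ax*.050; print(go([*p,.22],-2.7), go([*p,.152],-2.7))
cv2.imwrite("pics/crop2.png",np.hstack([cv2.resize(f[215:320,110:215],(480,480)),]))
E
```

```text
knob top [ 0.6205 -0.0348  0.129 ] side [ 0.6225 -0.0401  0.119 ]
ball [0.5538 0.0503 0.1495] side proj (np.float64(317.0158002176609), np.float64(205.14348289256094))
sensor [0.5402 0.0053 0.068 ] side (np.float64(319.9450913005999), np.float64(248.9148711746256))
carriage corners [[0.6601, 0.067, 0.085], [0.6536, -0.0707, 0.085], [0.5549, -0.0647, 0.085], [0.5593, 0.0715, 0.085]]
bin [0.543  0.4273 0.11  ]
bin [0.5438 0.2707 0.11  ]
bin [0.3701 0.4316 0.11  ]
bin [0.3713 0.2646 0.11  ]
([36.16, -23.37, -0.02], np.float64(15.5))
([50.3, -61.45, 2.54], np.float64(15.5)) ([50.3, -61.43, 9.34], np.float64(15.5))
```

View pics/crop2.png

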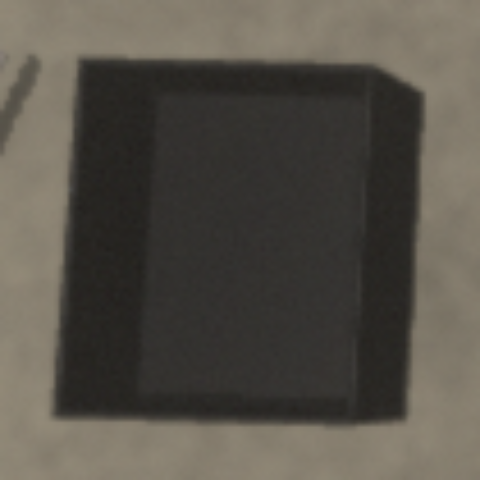

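The bin rim spans (127,228)–(191,229)–(187,306)–(122,306) px, so its centre is about (0.457, 0.367). The knob-to-pivot distance along the rail comes out at 82 mm against the stated 80 mm. Going to the ball now.

Emit:
move_arm(rows=[6,-4,0,3,12,-8,0,8,18,-12,0,15.5,24,-16,0,15.5,30,-20,0,15.5,36,-23.4,0,15.5,39,-30,1,15.5,41,-36,1.5,15.5,43,-42,2,15.5,45,-47,2.5,15.5], fingers=0, newtons=30)

```text
clock: 1.35
tcp_pos: [0.4757, -0.1479, 0.2243]
orientation: [-3.141, 0.075, 0.0]
contact_force: [0.9, 0.0, -0.5]
grip_width: 0.0003
gripper_force: 0.0
```

Run:
```python
from h import *
o=r.get_obs(); print(o["clock"],o["tcp_pos"],o["grip_width"],o["contact_force"].round(1) if hasattr(o["contact_force"],'round') else o["contact_force"])
b=np.array([.5538,.0503])
for d,z in((-.05,.2),(-.05,.152)): print(go([*(b+ax*d),z],-2.7))
```

```text
1.35 [ 0.47568719 -0.14792367  0.22434115] 0.00030155070052376404 [ 0.9  0.  -0.5]
([1.86, -20.17, 2.43], np.float64(-0.0))
([1.86, -20.17, 7.23], np.float64(-0.0))
```

Emit:
move_arm(rows=[0.6,-6,0,0,1,-11,1,0,1.3,-15.4,2,0,1.3,-15.4,5,0,1.3,-15.4,7,0,1.3,-15.4,7,0,1.3,-15.4,7,0])

```text
clock: 2.22
tcp_pos: [0.4964, 0.0032, 0.1553]
orientation: [-3.141, 0.075, -0.001]
contact_force: [1.0, 0.3, -0.7]
grip_width: 0.0
gripper_force: 0.0
```

Run:
```python
from h import *
b=np.array([.5538,.0503])
for d,z in((-.05,.152),(-.02,.152),(.034+.034-.02,.152)): print(go([*(b+ax*d),z],-2.7))
```

```text
([0.51, -4.98, 0.33], np.float64(-0.1))
([3.51, -4.98, 0.33], np.float64(-0.1))
([10.31, -4.98, 0.33], np.float64(-0.1))
```

Emit:
move_arm(rows=[0.5,-5,0.3,0,0.5,-5,0.3,0,2,-5,0.3,0,3.5,-5,0.3,0,5,-5,0.3,0,6.5,-5,0.3,0,8,-5,0.3,0,9,-5,0.3,0,9.8,-5,0.3,0,9.8,-5,0.3,0])

```text
clock: 3.48
tcp_pos: [0.5972, 0.0486, 0.1517]
orientation: [-3.14, 0.075, -0.002]
contact_force: [0.1, -0.4, 0.2]
grip_width: -0.0003
gripper_force: 0.1
```

Run:
```python
from h import *
b=np.array([.5538,.0503])
o=r.get_obs();print(rel(o["tcp_pos"],b+ax*.034), o["contact_force"])
f=snap("side","s1.png",(260,150,440,285),4)
```

```text
[9.4 0.4] [ 0.09849635 -0.36143073  0.19448791]
```

View pics/s1.png

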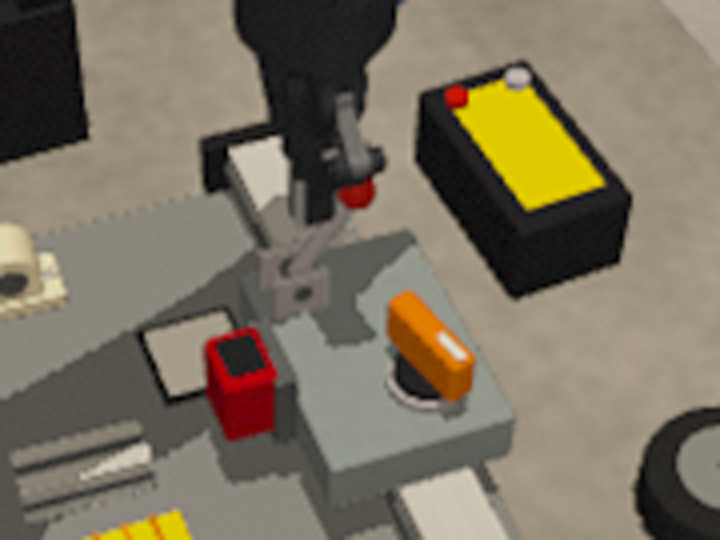

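The side crop shows the lever leaning away with the ball at full-image (349,198), and the head up. I'll nudge it a little further, then check the lever angle.

Emit:
move_arm(rows=[0.3,0,0,0,0.6,0,0,0,0.6,0,0,0])

```text
clock: 3.9
tcp_pos: [0.5991, 0.0486, 0.1514]
orientation: [3.14, -0.074, -0.01]
contact_force: [-11.7, 0.5, 6.8]
grip_width: 0.0001
gripper_force: 6.8
```

Run:
```python
from h import *
b=np.array([.5538,.0503]); pv=b+ax*.034
f=r.grab_frame("side")
print(rects(f,(0,150,80),(4,255,255),(335,180,365,215),.15,10,"side"))
for t in(.8,.9,1.,1.1,1.2):
    a=t-.6; print(t,np.round(proj("side",[*(pv+ax*.06*np.sin(a)),.1+.06*np.cos(a)]),1))
o=r.get_obs();print(o["contact_force"])
k=pv-ay*.08; kx=np.array([.6215,-.0355]); k=kx-ay*((kx-pv)@ay+.081)
print("knob",k, go([*k,.20],-82.9))
```

```text
[([620.5, 42.9, 17.0, 16.3, 66.7], (349.2, 198.3))]
0.8 [338.6 196.1]
0.9 [341.3 195.9]
1.0 [343.9 195.9]
1.1 [346.3 196.2]
1.2 [348.7 196.6]
[-12.21808794   1.0181271    8.14606785]
knob [ 0.6215706  -0.03401853] ([2.6, 8.15, -4.87], np.float64(80.2))
```

Emit:
move_arm(rows=[-1.2,0,0,0,-1.2,0,-4,0,0,2,-6,10,1.5,5,-6,20,2.6,8.2,-6,30,2.6,8.2,-5,40,2.6,8.2,-5,50,2.6,8.2,-5,60,2.6,8.2,-5,70,2.6,8.2,-5,80], fingers=0.6)

```text
clock: 5.2
tcp_pos: [0.6244, -0.0354, 0.2017]
orientation: [-2.352, 2.08, 0.0]
contact_force: [0.3, 0.4, -1.2]
grip_width: 0.0511
gripper_force: 0.0
```

Run:
```python
from h import *
o=r.get_obs();print(np.round(o["joints"],2),o["contact_force"])
k=np.array([.6216,-.034]); print(go([*k,.119],-82.9))
f=r.grab_frame("side");print(rects(f,(0,150,80),(4,255,255),(335,180,365,215),.15,10,"side"))
```

```text
[-0.21  0.44  0.22  1.74 -0.12  0.97 -2.96] [ 0.34738591  0.41769099 -1.23909796]
([-0.16, 0.27, 8.27], np.float64(-0.1))
[]
```

Joint 7 sits at its limit here, so I'll take the half-turn-equivalent grasp.

Emit:
move_arm(rows=[0,0,0,-10,0,0,0,-20,0,0,0,-30,0,0,0,-40,0,0,0,-50,0,0,0,-60,0,0,0,-70,0,0,0,-80,0,0,0,-90,0,0,0,-90])

```text
clock: 6.5
tcp_pos: [0.6247, -0.0351, 0.2021]
orientation: [-3.135, -0.198, -0.003]
contact_force: [-0.2, -0.6, -1.1]
grip_width: 0.0511
gripper_force: 0.0
```

Emit:
move_arm(rows=[0,0,0,-10,0,0,0,-20,0,0,0,-30,0,0,0,-40,0,0,0,-50,0,0,0,-60,0,0,0,-70,0,0,0,-80,0,0,0,-90,0,0,0,-90])

```text
clock: 7.75
tcp_pos: [0.6245, -0.0351, 0.2018]
orientation: [2.081, 2.353, 0.001]
contact_force: [-0.1, -0.5, 0.8]
grip_width: 0.0512
gripper_force: 0.0
```

Run:
```python
from h import *
o=r.get_obs();print(np.round(o["joints"],2),o["contact_force"])
k=np.array([.6216,-.034]); print(go([*k,.119],97.1))
```

```text
[ 0.3   0.48 -0.46  1.7   0.24  1.02 -0.12] [-0.11226255 -0.47257638  0.81912999]
([0.14, -0.28, 8.28], np.float64(-0.1))
```

Emit:
move_arm(rows=[0.1,-0.3,3,0,0.1,-0.3,6,0,0.1,-0.3,8.3,0,0.1,-0.3,8.3,0])

```text
clock: 8.25
tcp_pos: [0.62, -0.0344, 0.1171]
orientation: [-2.08, -2.352, 0.004]
contact_force: [0.4, -0.1, -0.4]
grip_width: 0.0513
gripper_force: 0.0
```

Emit:
move_arm(rows=[0,0,0,0,0,0,0,0,0,0,0,0,0,0,0,0], fingers=0, newtons=60)

```text
clock: 8.75
tcp_pos: [0.6244, -0.0338, 0.1207]
orientation: [2.074, 2.354, 0.008]
contact_force: [6.4, -0.4, -1.7]
grip_width: 0.0149
gripper_force: 59.1
```

Emit:
move_arm(rows=[0,0.3,0,0,0,0.3,0,-9,0,0.3,0,-18,0,0.3,0,-27,0,0.3,0,-36,0,0.3,0,-45,0,0.3,0,-54,0,0.3,0,-63,0,0.3,0,-72,0,0.3,0,-77])

```text
clock: 10.0
tcp_pos: [0.6239, -0.0345, 0.1206]
orientation: [-0.155, -3.137, 0.003]
contact_force: [-5.2, -1.1, 10.5]
grip_width: 0.0149
gripper_force: 58.6
```

Run:
```python
from h import *
o=r.get_obs();print(np.round(o["joints"],2),o["contact_force"],o["moment"]);M=R.from_rotvec(o["orientation"]).as_matrix();print(np.degrees(np.arctan2(M[1,0],M[0,0])),M[:,2].round(3))
f=snap("side","s2.png",(240,150,440,300),4)
W=[.5421,.0843]; print(rel(W,[.5402,.0053]))
print(go(np.array(o["tcp_pos"])+np.array([*ay*.078,0]),174))
```

```text
[ 0.48  0.65 -0.74  1.75  0.52  0.96  1.  ] [-5.19113622 -1.0777373  10.50716734] [-0.22860905  1.461478   -0.1608176 ]
174.35718518518516 [-0.    -0.002 -1.   ]
[-1.9 79. ]
([0.37, 7.79, -0.02], np.float64(0.5))
```

View pics/s2.png

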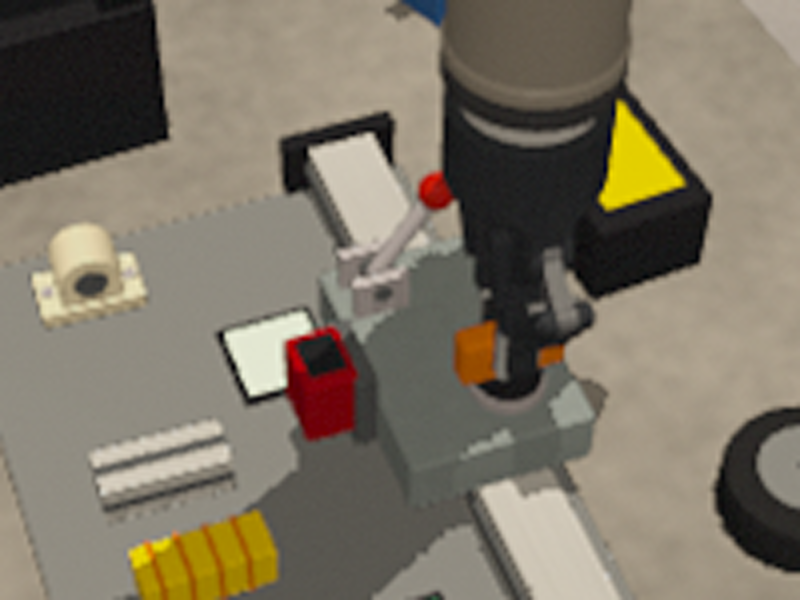

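The side crop shows the bar turned along the rig's x, so the clamp is loose, and the lever is still leaning away. Sliding 79 mm toward the white tile.

Emit:
move_arm(rows=[0,0.5,0,0,0.1,1.4,0,0,0.1,2.4,0,0,0.2,3.4,0,0,0.2,4.4,0,0,0.3,5.4,0,0,0.3,6.4,0,0,0.4,7.3,0,0,0.4,7.9,0,0,0.4,7.9,0,0])

```text
clock: 11.3
tcp_pos: [0.6278, 0.0462, 0.1206]
orientation: [0.158, 3.138, -0.0]
contact_force: [-5.3, 0.4, 9.7]
grip_width: 0.0148
gripper_force: 58.7
```

Run:
```python
from h import *
o=r.get_obs();print(o["contact_force"], rel(o["tcp_pos"],[.6239,-.0345]),np.round(o["joints"],2))
f=snap("top","t3.png",(200,160,420,310),3)
s=r.grab_frame("side");cv2.imwrite("pics/raw_s3.png",s);cv2.imwrite("pics/raw_t3.png",f)
print(rects(f,(0,150,60),(4,255,255),(260,215,310,255),.103,10))
```

```text
[-5.25884314  0.42997376  9.74466845] [ 0.1 80.8] [ 0.36  0.66 -0.74  1.73  0.53  0.96  0.87]
[([541.4, 86.3, 27.9, 34.7, -88.9], (277.8, 234.9))]
```

View pics/t3.png

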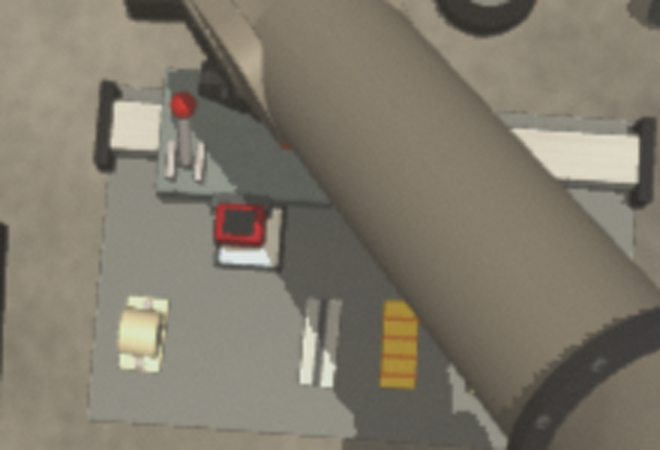

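The top crop shows the sensor over the tile; the measured rail offset is about +2 mm. Tightening.

Emit:
move_arm(rows=[0,-0.1,0,9,0,-0.1,0,18,0,-0.1,0,27,0,-0.1,0,36,0,-0.1,0,45,0,-0.1,0,54,0,-0.1,0,63,0,-0.1,0,71,0,-0.1,0,77,0,-0.1,0,79])

```text
clock: 12.65
tcp_pos: [0.6286, 0.0459, 0.1207]
orientation: [2.117, 2.32, 0.004]
contact_force: [-2.3, 3.4, 7.0]
grip_width: 0.0149
gripper_force: 60.1
```

Run:
```python
from h import *
o=r.get_obs();print(o["contact_force"],o["moment"],rel(o["tcp_pos"],[.6239,-.0345]));M=R.from_rotvec(o["orientation"]).as_matrix();print(np.degrees(np.arctan2(M[1,0],M[0,0])))
```

```text
[-2.25492414  3.3934859   7.03272912] [0.55449167 0.60612562 0.68769114] [ 0.9 80.6]
95.23669859178675
```

Emit:
move_arm(rows=[0,0,0,0,0,0,0,0])

```text
clock: 12.9
tcp_pos: [0.6286, 0.0459, 0.1207]
orientation: [2.115, 2.322, 0.004]
contact_force: [-1.9, 2.6, 6.9]
grip_width: 0.0149
gripper_force: 59.4
```

Emit:
move_arm(rows=[0,0,0,-2,0,0,0,-2,0,0,-4,-2,0,0,-8,-10,0,0,-8,-20], fingers=0.6)

```text
clock: 13.52
tcp_pos: [0.6302, 0.0442, 0.2024]
orientation: [1.674, 2.652, 0.006]
contact_force: [0.3, 0.0, -0.3]
grip_width: 0.0512
gripper_force: 0.0
```

```bash
cat >> h.py <<'E'
pv0=np.array([.5538,.0503])+ax*.034
pv1=pv0+ay*.0806
E
python3 - <<'E'
from h import *
for d in(.068,.0): print(go([*(pv1+ax*d),.152],177.3))
f=r.grab_frame("top");print(rects(f,(0,150,80),(4,255,255),(250,180,310,255),.1495,10))
for c in [.0806]: print((pv1+ax*.034))
E
```

```text
([6.13, 6.14, 5.06], np.float64(-61.8))
([9.34, 0.15, 5.02], np.float64(-61.8))
[([533.3, 82.9, 22.2, 33.0, -88.9], (277.1, 235.7)), ([622.4, 127.8, 13.6, 11.2, 1.8], (260.6, 194.7))]
[0.62556176 0.12757454]
```

Emit:
move_arm(rows=[2,2,0,-10,4,4,0,-20,6.1,6.1,0,-30,6.1,6.1,0,-40,6.1,6.1,0,-50,6.1,6.1,0,-60,6.1,6.1,0,-62,6.1,6.1,0,-62], fingers=0)

```text
clock: 14.58
tcp_pos: [0.657, 0.1249, 0.1982]
orientation: [-0.081, -3.14, 0.0]
contact_force: [0.7, -0.2, -1.7]
grip_width: 0.0
gripper_force: 0.0
```

Run:
```python
from h import *
for d in(.068,.0): print(go([*(pv1+ax*d),.152],177.3))
print(r.get_obs()["joints"])
```

```text
([-0.25, 0.11, 4.62], np.float64(-0.3))
([6.55, 0.09, 4.62], np.float64(-0.3))
[ 0.23497161  0.62761318 -0.76692026  1.57562348  0.46696407  1.1306445
  0.87954593]
```

Emit:
move_arm(rows=[-0.3,0.1,3,0,-0.3,0.1,4.6,0,-0.3,0.1,4.6,0,1,0.1,4.6,0,2.4,0.1,4.6,0,3.8,0.1,4.6,0,5.2,0.1,4.6,0,6.5,0.1,4.6,0,7.4,0.1,4.6,0,7.7,0.1,4.6,0])

```text
clock: 15.82
tcp_pos: [0.5794, 0.1299, 0.1524]
orientation: [-0.074, -3.14, 0.0]
contact_force: [1.4, -0.1, -1.3]
grip_width: 0.0003
gripper_force: 0.8
```

Emit:
move_arm(rows=[0.3,0,0,0,0.3,0,0,0])

```text
clock: 16.08
tcp_pos: [0.5784, 0.1301, 0.153]
orientation: [0.076, 3.139, 0.001]
contact_force: [4.5, -0.3, 0.5]
grip_width: 0.0
gripper_force: 2.1
```

Emit:
move_arm(rows=[0.3,0,0,0,0.3,0,0,0,-1,0,0,0,-1,0,-5,0,-1,0,-8,0,4,-5,-9,0,9,-11,-9,0,12,-17,-9,0,14,-22,-9,0,14,-26,-9,0], fingers=0.6)

```text
clock: 17.32
tcp_pos: [0.4236, -0.1248, 0.2429]
orientation: [-0.075, -3.14, 0.001]
contact_force: [1.6, -0.3, 0.3]
grip_width: 0.0516
gripper_force: 0.0
```

```bash
cat >> h.py <<'E'
BOX={"green":((50,120,50),(75,255,255)),"yellow":((20,120,90),(35,255,255)),"pine":((8,60,110),(19,200,255)),"profile":((0,0,140),(180,50,255))}
E
python3 - <<'E'
from h import *
f=snap("top","t4.png"); s=snap("side","s4.png"); 
b=pv1-ax*.034
print("ball pred",np.round(proj("side",[*b,.1495]),1),rects(s,(0,150,60),(4,255,255),(270,170,330,260),.1495,10,"side"))
print(rects(f,(0,150,60),(4,255,255),(245,190,300,255),.1495,10), b)
print("grn",rects(f,*BOX["green"],(330,255,412,310),.043)); print("yel",rects(f,*BOX["yellow"],(265,250,412,310),.043)); print("pine",rects(f,*BOX["pine"],(340,250,412,310),.043)); print("prof",rects(f,*BOX["profile"],(270,252,345,300),.043))
cv2.imwrite("pics/both4.png",np.hstack([f[170:470,120:420],s[130:430,180:480]]))
E
```

```text
ball pred [304.3 179.1] [([558.1, 127.8, 24.6, 12.6, 69.0], (304.9, 179.9))]
[([530.0, 79.8, 32.3, 22.5, 86.7], (281.1, 237.6)), ([555.6, 129.6, 16.0, 14.9, 64.5], (258.5, 224.6))] [0.55763656 0.13081134]
grn []
yel [([453.7, -40.3, 27.7, 69.3, -2.5], (332.7, 274.3))]
pine [([459.3, -120.5, 27.9, 47.5, -13.6], (365.7, 270.4))]
prof [([442.1, 51.3, 98.2, 117.5, -88.8], (298.0, 285.0))]
```

View pics/both4.png

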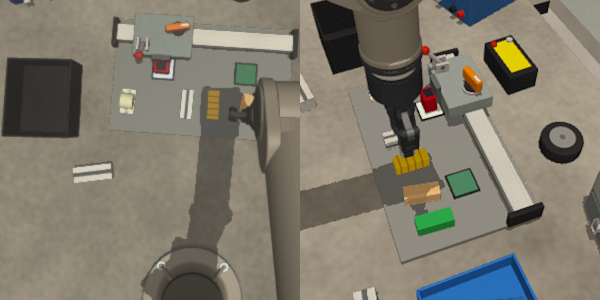

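The pictures show the ball at (304.9,179.9) in the side view against a predicted (304.3,179.1) for lever 0, with the head down over the white tile. The offcuts are undisturbed and green is still at side (314,351). Now fetching the green acrylic.

Run:
```python
from h import *
print(go([.4485,-.1815,.12],175.1),go([.4485,-.1815,.034],175.1))
```

```text
([-2.85, -5.0, 12.24], np.float64(1.6)) ([-2.86, -4.98, 20.84], np.float64(1.6))
```

Emit:
move_arm(rows=[-1.5,-2.5,5,1.6,-2.9,-5,10,1.6,-2.9,-5,14,1.6,-2.9,-5,14,1.6,-2.9,-5,14,1.6])

```text
clock: 18.05
tcp_pos: [0.4528, -0.1738, 0.1039]
orientation: [0.117, 3.138, 0.0]
contact_force: [0.6, -0.5, 0.1]
grip_width: 0.0515
gripper_force: 0.0
```

Run:
```python
from h import *
print(go([.4485,-.1815,.034],175.1))
f=r.grab_frame("top");s=r.grab_frame("side")
print("grn",rects(s,*BOX["green"],(280,330,345,375),.043,25,"side"))
for c in ([.4485,-.1815,.043],): print(proj("side",c))
```

```text
([0.38, -0.8, 6.99], np.float64(0.6))
grn [([448.3, -191.2, 38.5, 70.3, -6.3], (313.2, 352.2))]
(np.float64(312.55523247616435), np.float64(346.2306215913141))
```

Emit:
move_arm(rows=[0.4,-0.8,2,0.6,0.4,-0.8,5,0.6,0.4,-0.8,7,0.6,0.4,-0.8,7,0.6])

```text
clock: 18.65
tcp_pos: [0.4471, -0.1819, 0.0331]
orientation: [-0.135, -3.139, 0.001]
contact_force: [0.6, 0.5, -0.0]
grip_width: 0.0511
gripper_force: 0.0
```

Emit:
move_arm(rows=[0,0,0,0,0,0,0,0,0,0,0,0,0,0,0,0], fingers=0, newtons=60)

```text
clock: 19.15
tcp_pos: [0.4483, -0.1823, 0.0344]
orientation: [0.135, 3.136, -0.002]
contact_force: [-0.2, -0.1, 5.3]
grip_width: 0.0267
gripper_force: 59.5
```

Emit:
move_arm(rows=[0,0,-6,0,0,2,-12,0,0.7,7,-16,0,1.4,13,-16,0,2,19,-16,0,3,25,-16,0,4,31,-16,0,5,37,-16,0,6,43,-16,0,6.9,49,-16,0])

```text
clock: 20.4
tcp_pos: [0.4204, 0.314, 0.1938]
orientation: [0.136, 3.137, 0.0]
contact_force: [0.9, -0.7, 0.1]
grip_width: 0.0269
gripper_force: 59.5
```

Run:
```python
from h import *
print(go([.425,.345,.2],177),go([.425,.345,.08],177))
```

```text
([-0.19, 3.13, -0.62], np.float64(-2.0)) ([-0.17, 3.12, 11.38], np.float64(-2.0))
```

Emit:
move_arm(rows=[-0.2,3.1,0,-2,-0.2,3.1,0,-2,-0.2,3.1,5,-2,-0.2,3.1,10,-2,-0.2,3.1,12,-2,-0.2,3.1,12,-2,-0.2,3.1,12,-2])

```text
clock: 21.28
tcp_pos: [0.4261, 0.3436, 0.0745]
orientation: [0.081, 3.138, 0.003]
contact_force: [-0.1, -0.6, -0.6]
grip_width: 0.0268
gripper_force: 61.9
```

Emit:
move_arm(rows=[0,0,0,0,0,0,0,0,0,0,-5,0,0,0,-10,0,0,0,-13,0,0,-5,-13,0,0,-11,-13,0,0,-17,-13,0,0,-23,-13,0,0,-23,-13,0], fingers=0.5)

```text
clock: 22.52
tcp_pos: [0.4129, 0.107, 0.2023]
orientation: [-0.096, -3.139, 0.007]
contact_force: [0.1, 0.6, 0.3]
grip_width: 0.0425
gripper_force: 0.0
```

Run:
```python
from h import *
f=snap("top","t5.png",(110,160,420,320),2)
print("grn",rects(f,*BOX["green"],(110,215,210,315),.02)); print("yel",rects(f,*BOX["yellow"],(265,250,412,310),.043)); print("pine",rects(f,*BOX["pine"],(340,250,412,310),.043)); print("prof",rects(f,*BOX["profile"],(270,252,345,300),.043))
```

```text
grn [([426.2, 345.5, 28.2, 69.2, -2.7], (175.0, 282.9))]
yel [([453.7, -40.0, 28.6, 69.2, -2.0], (332.6, 274.2))]
pine [([447.7, -117.3, 29.9, 71.8, -12.3], (364.7, 277.5))]
prof [([407.8, 102.9, 42.7, 20.8, 40.3], (273.5, 292.2)), ([422.5, -54.6, 54.8, 26.3, 0.6], (340.2, 291.0)), ([454.2, 23.3, 31.5, 73.2, -4.2], (306.5, 273.7))]
```

View pics/t5.png

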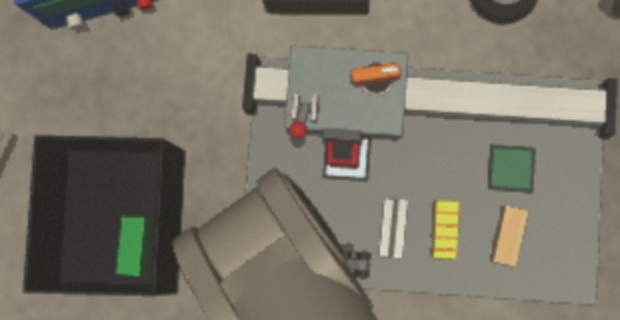

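Green rests flat in the bin at (175,283), and the other three haven't moved. Pine is next.

Run:
```python
from h import *
print(go([.4477,-.1175,.11],167.7))
```

```text
([-4.74, -22.52, 9.34], np.float64(9.0))
```

Emit:
move_arm(rows=[-1,-6,0,3,-2,-12,1,6,-3.5,-18,2,9,-4.7,-22.5,4,9,-4.7,-22.5,8,9,-4.7,-22.5,9.3,9,-4.7,-22.5,9.3,9], fingers=0.55)

```text
clock: 23.45
tcp_pos: [0.4489, -0.1121, 0.1096]
orientation: [-0.321, -3.124, -0.001]
contact_force: [-0.6, -0.5, -0.2]
grip_width: 0.0468
gripper_force: 0.0
```

Run:
```python
from h import *
print(go([.4477,-.1175,.034],167.7))
s=r.grab_frame("side"); print(rects(s,*BOX["pine"],(270,305,335,340),.043,25,"side"), proj("side",[.4477,-.1175,.043]))
```

```text
([-0.01, -0.56, 7.56], np.float64(0.6))
[([447.7, -128.0, 42.9, 71.1, -12.2], (301.5, 323.1))] (np.float64(299.73584364906935), np.float64(318.2073725810807))
```

Emit:
move_arm(rows=[0,-0.5,2,0.6,0,-0.5,5,0.6,0,-0.5,7.5,0.6,0,-0.5,7.5,0.6])

```text
clock: 24.0
tcp_pos: [0.4479, -0.118, 0.0349]
orientation: [-0.34, -3.122, -0.0]
contact_force: [-0.4, -0.1, 0.8]
grip_width: 0.0469
gripper_force: 0.0
```

Emit:
move_arm(rows=[0,0,0,0,0,0,0,0,0,0,0,0,0,0,0,0], fingers=0, newtons=60)

```text
clock: 24.5
tcp_pos: [0.4492, -0.1186, 0.0364]
orientation: [0.342, 3.12, -0.001]
contact_force: [-1.1, 0.3, 6.7]
grip_width: 0.0273
gripper_force: 59.8
```

Run:
```python
from h import *
print(r.get_obs()["grip_width"],go([.425,.385,.2],177),go([.49,.345,.2],177),go([.49,.385,.2],177))
```

```text
0.027286710962234742 ([13.22, 48.64, -16.4], np.float64(-9.5)) ([6.01, 46.15, -16.38], np.float64(-9.5)) ([6.88, 50.05, -16.38], np.float64(-9.5))
```

Emit:
move_arm(rows=[0,0,-6,0,0.5,3,-12,0,2,8,-16,-2,4,14,-16,-4,6,20,-16,-6,8,26,-16,-9,9.5,32,-16,-9,11,38,-16,-9,12.2,44,-16,-9,13.2,48.6,-16,-9])

```text
clock: 25.75
tcp_pos: [0.4241, 0.3868, 0.1959]
orientation: [0.096, 3.139, 0.002]
contact_force: [0.7, -0.6, -0.1]
grip_width: 0.0266
gripper_force: 59.4
```

Run:
```python
from h import *
print(r.get_obs()["grip_width"],go([.425,.385,.078],177))
```

```text
0.02658596651398453 ([-0.09, -0.19, 11.79], np.float64(-0.5))
```

Emit:
move_arm(rows=[0,-0.2,5,0,0,-0.2,10,0,0,-0.2,11.8,0,0,-0.2,11.8,0,0,-0.2,11.8,0])

```text
clock: 26.38
tcp_pos: [0.4252, 0.3834, 0.0788]
orientation: [0.097, 3.138, 0.004]
contact_force: [-0.2, -0.1, -0.4]
grip_width: 0.0268
gripper_force: 59.4
```

Emit:
move_arm(rows=[0,0,0,0,0,0,0,0,0,0,-5,0,0,0,-10,0,-0.5,-5,-13,0,-1,-11,-13,0,-1.5,-17,-13,0,-2,-23,-13,0,-2,-29,-13,0,-2,-29,-13,0], fingers=0.5)

```text
clock: 27.62
tcp_pos: [0.4261, 0.0859, 0.2064]
orientation: [-0.112, -3.139, 0.006]
contact_force: [-0.2, 0.6, -0.8]
grip_width: 0.0427
gripper_force: 0.0
```

Run:
```python
from h import *
f=r.grab_frame("top"); s=r.grab_frame("side")
print("pine bin",rects(f,*BOX["pine"],(110,215,210,315),.033));print("grn",rects(f,*BOX["green"],(110,215,210,315),.033)); print("yel",rects(f,*BOX["yellow"],(265,250,412,310),.043)); print("prof",rects(f,*BOX["profile"],(285,252,325,300),.043))
print("side yel",rects(s,*BOX["yellow"],(260,270,330,310),.043,25,"side"))
print(go([.4537,-.0400,.11],178))
```

```text
pine bin [([425.2, 386.3, 30.7, 70.9, -4.1], (156.5, 282.8))]
grn [([426.1, 341.8, 27.4, 68.1, -2.7], (175.0, 282.7))]
yel [([453.7, -40.0, 28.6, 69.2, -2.0], (332.6, 274.2))]
prof [([427.8, 65.0, 47.0, 24.9, 38.3], (289.8, 283.9)), ([454.1, 23.3, 31.7, 73.0, -3.9], (307.3, 271.1))]
side yel [([453.7, -51.6, 43.4, 71.6, -2.1], (290.5, 290.6))]
([-3.53, -12.92, 9.72], np.float64(-1.6))
```

Emit:
move_arm(rows=[-1,-6,0,0,-3,-11,2,-1.6,-3.5,-13,5,-1.6,-3.5,-13,9.7,-1.6,-3.5,-13,9.7,-1.6,-3.5,-13,9.7,-1.6], fingers=0.55)

```text
clock: 28.48
tcp_pos: [0.4544, -0.0384, 0.111]
orientation: [0.048, 3.14, 0.001]
contact_force: [-1.3, 0.4, 0.2]
grip_width: 0.0471
gripper_force: 0.0
```

Run:
```python
from h import *
print(go([.4537,-.0405,.034],178))
s=r.grab_frame("side"); print("side yel",rects(s,*BOX["yellow"],(260,270,330,310),.043,25,"side"))
```

```text
([0.07, -0.22, 7.7], np.float64(0.2))
side yel [([453.7, -51.7, 45.2, 72.9, -2.0], (290.4, 290.8))]
```

Emit:
move_arm(rows=[0.1,-0.2,2,0,0.1,-0.2,5,0,0.1,-0.2,7.7,0,0.1,-0.2,7.7,0])

```text
clock: 29.02
tcp_pos: [0.4523, -0.0418, 0.033]
orientation: [-0.051, -3.141, 0.0]
contact_force: [0.4, -0.7, 1.0]
grip_width: 0.0467
gripper_force: 0.0
```

Emit:
move_arm(rows=[0,0,0,0,0,0,0,0,0,0,0,0,0,0,0,0], fingers=0, newtons=60)

```text
clock: 29.52
tcp_pos: [0.4537, -0.042, 0.0346]
orientation: [0.053, 3.138, -0.001]
contact_force: [-0.9, 1.2, 7.2]
grip_width: 0.0269
gripper_force: 59.6
```

Run:
```python
from h import *
print(go([.495,.345,.2],177))
```

```text
([-2.88, 38.81, -16.55], np.float64(1.1))
```

Emit:
move_arm(rows=[0,0,-6,0,0,2,-12,0,0,6,-16.5,0,0,12,-16.5,0,0,18,-16.5,0,0,24,-16.5,0,-1,30,-16.5,0,-2,35,-16.5,0,-2.9,38.8,-16.5,1,-2.9,38.8,-16.5,1])

```text
clock: 30.78
tcp_pos: [0.4936, 0.3483, 0.1992]
orientation: [0.074, 3.14, 0.006]
contact_force: [-1.1, -0.1, -0.1]
grip_width: 0.0268
gripper_force: 59.5
```

Run:
```python
from h import *
print(r.get_obs()["grip_width"],go([.498,.345,.078],177))
```

```text
0.026789943700642124 ([-0.45, -0.35, 12.12], np.float64(0.3))
```

Emit:
move_arm(rows=[-0.3,-0.3,5,0,-0.3,-0.3,10,0,-0.3,-0.3,12.1,0,-0.3,-0.3,12.1,0,-0.3,-0.3,12.1,0])

```text
clock: 31.4
tcp_pos: [0.498, 0.3422, 0.0788]
orientation: [0.081, 3.138, 0.003]
contact_force: [-0.1, 0.6, -0.6]
grip_width: 0.027
gripper_force: 59.9
```

Emit:
move_arm(rows=[0,0,0,0,0,0,0,0,0,0,-5,0,0,0,-10,0,1,-5,-13,0,3,-11,-13,0,5,-17,-13,0,6,-20,-13,0,6,-20,-13,0], fingers=0.5)

```text
clock: 32.52
tcp_pos: [0.4264, 0.1419, 0.2068]
orientation: [0.087, 3.14, -0.005]
contact_force: [0.2, 0.2, -0.5]
grip_width: 0.0426
gripper_force: 0.0
```

Run:
```python
from h import *
f=r.grab_frame("top"); s=r.grab_frame("side")
for n in("pine","green","yellow"):print(n,rects(f,*BOX[n],(110,215,210,315),.033))
print("prof",rects(f,*BOX["profile"],(285,252,325,300),.043))
print("side prof",rects(s,*BOX["profile"],(255,248,305,280),.043,25,"side"),proj("side",[.4545,.0232,.043]))
print(go([.4545,.0232,.11],176))
```

```text
pine [([425.2, 386.3, 30.8, 70.9, -4.0], (156.5, 282.8)), ([488.7, 344.4, 31.7, 32.4, -3.6], (174.7, 259.6))]
green [([408.5, 351.3, 48.0, 22.2, 31.0], (172.5, 291.2))]
yellow [([499.0, 342.0, 35.1, 71.9, -3.1], (176.2, 252.9))]
prof [([454.2, 23.3, 31.3, 73.1, -4.3], (306.4, 273.6))]
side prof [([453.7, 16.7, 54.2, 76.9, -17.8], (278.6, 263.6))] (np.float64(278.8587974562783), np.float64(262.7949149696273))
([-3.31, -12.04, 9.73], np.float64(1.0))
```

Emit:
move_arm(rows=[-1,-6,0,0,-3,-11,2,1,-3.3,-12,5,1,-3.3,-12,9.7,1,-3.3,-12,9.7,1,-3.3,-12,9.7,1], fingers=0.55)

```text
clock: 33.38
tcp_pos: [0.4549, 0.0249, 0.1109]
orientation: [0.104, 3.138, 0.002]
contact_force: [1.1, 0.8, 0.0]
grip_width: 0.0466
gripper_force: 0.0
```

Run:
```python
from h import *
print(go([.4545,.0230,.034],176))
s=r.grab_frame("side");print("side prof",rects(s,*BOX["profile"],(255,248,305,280),.043,25,"side"))
```

```text
([0.04, -0.2, 7.69], np.float64(0.2))
side prof [([479.0, -1.6, 57.1, 41.4, 68.9], (298.6, 270.8))]
```

Emit:
move_arm(rows=[0,-0.2,2,0,0,-0.2,5,0,0,-0.2,7.7,0,0,-0.2,7.7,0])

```text
clock: 33.92
tcp_pos: [0.4539, 0.0215, 0.033]
orientation: [-0.107, -3.14, 0.0]
contact_force: [0.3, 0.3, 0.6]
grip_width: 0.0472
gripper_force: 0.0
```

Emit:
move_arm(rows=[0,0,0,0,0,0,0,0,0,0,0,0,0,0,0,0], fingers=0, newtons=60)

```text
clock: 34.42
tcp_pos: [0.4551, 0.0216, 0.0345]
orientation: [0.108, 3.136, 0.0]
contact_force: [-1.4, 1.2, 6.5]
grip_width: 0.0271
gripper_force: 59.8
```

Run:
```python
from h import *
print(go([.498,.387,.2],177))
```

```text
([-1.83, 36.75, -16.53], np.float64(-0.9))
```

Emit:
move_arm(rows=[0,0,-6,0,0,2,-12,0,0,6,-16.5,0,0,12,-16.5,0,0,18,-16.5,0,0,24,-16.5,0,-1,30,-16.5,0,-1.8,35,-16.5,0,-1.8,36.7,-16.5,-1,-1.8,36.7,-16.5,-1])

```text
clock: 35.67
tcp_pos: [0.4961, 0.3868, 0.1982]
orientation: [-0.078, -3.14, -0.001]
contact_force: [-0.5, -0.2, -0.6]
grip_width: 0.0268
gripper_force: 59.8
```

Run:
```python
from h import *
print(r.get_obs()["grip_width"],go([.498,.386,.078],177))
```

```text
0.026784450875407834 ([-0.2, -0.08, 12.02], np.float64(0.2))
```

Emit:
move_arm(rows=[-0.1,-0.1,5,0,-0.1,-0.1,10,0,-0.1,-0.1,12,0,-0.1,-0.1,12,0,-0.1,-0.1,12,0])

```text
clock: 36.3
tcp_pos: [0.4987, 0.3857, 0.0798]
orientation: [0.081, 3.138, 0.003]
contact_force: [0.4, 0.1, -1.4]
grip_width: 0.0269
gripper_force: 59.8
```

Emit:
move_arm(rows=[0,0,0,0,0,0,0,0,0,0,-5,0,0,0,-10,0,0,0,-15,0,3,-5,-17,0,5,-11,-17,0,7,-17,-17,0,7,-23,-17,0,7,-29,-17,0], fingers=0.5)

```text
clock: 37.55
tcp_pos: [0.4125, 0.0973, 0.2481]
orientation: [0.079, 3.139, -0.002]
contact_force: [1.2, -0.5, 0.8]
grip_width: 0.0428
gripper_force: 0.0
```

Emit:
move_arm(rows=[0,-6,0,0,0,-12,0,0,0,-18,0,0,0,-24,0,0,0,-30,0,0,0,-35,0,0,0,-35,0,0,0,-35,0,0])

```text
clock: 38.55
tcp_pos: [0.3953, -0.2497, 0.2479]
orientation: [0.079, 3.14, 0.0]
contact_force: [0.7, 0.5, 0.1]
grip_width: 0.043
gripper_force: 0.0
```

Run:
```python
from h import *
f=snap("top","t6.png"); s=snap("side","s6.png")
cv2.imwrite("pics/fin.png",np.hstack([cv2.resize(f[170:320,110:310],(400,300)),cv2.resize(s[110:310,170:436],(400,300))]))
print(np.round(proj("side",[*(pv1-ax*.034),.1495]),1),rects(s,(0,150,60),(4,255,255),(270,170,330,260),.1495,10,"side"))
print("sensor",rects(f,(0,150,60),(4,255,255),(265,228,300,250),.068,10),"was",rects(cv2.imread("pics/raw_top.png"),(0,150,60),(4,255,255),(300,228,330,250),.068,10))
o=r.get_obs();print(o["clock"],o["tcp_pos"])
```

```text
[304.3 179.1] []
sensor [([539.8, 85.3, 34.9, 24.2, 86.7], (281.2, 237.5))] was [([536.2, 6.5, 34.6, 24.9, 86.7], (313.9, 239.5))]
38.65 [ 0.39542749 -0.24902477  0.2479554 ]
```

View pics/fin.png

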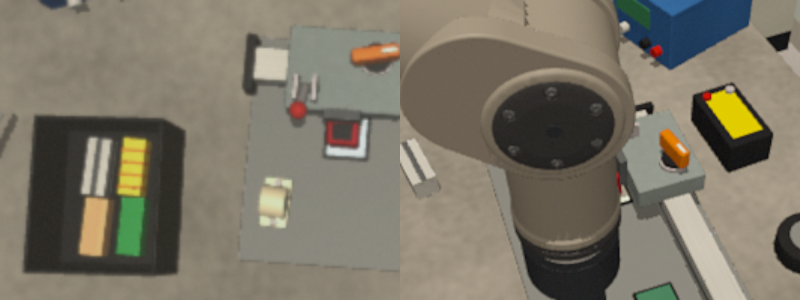

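The final picture shows all four offcuts flat in the bin, the bearing block in place, the ball leaning toward the robot, and the sensor within about 1 mm of the tile centre. I'll hand in if the knob angle matches its tight start.

Run:
```python
from h import *
f=cv2.imread("pics/t6.png"); k=rects(f,(5,170,120),(18,255,255),(275,185,318,215),.129); print(k)
if k and abs(k[0][0][4]+80)<8: print(r.hand_in())
```

```text
[([626.2, 47.6, 13.5, 49.7, -80.0], (293.6, 196.4))]
the job is handed in; nothing more can be done
None
```

I handed the job in at about 39 s of the 210 s: the sensor is within about 1 mm of the white tile's centre with the clamp tight and the head down, and all four offcuts on the bed (profile, print, pale pine, acrylic) are in the bin; no verdict came back.

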